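# Set a pipe length stop and hold its arm at the rider

## Task

Set the pipe length stop for the red pipe: turn its selector knob to the red dot first, then squeeze the orange lock button on the arm's grip, draw the arm out until its red pointer stands at the black line of the yellow rider on the scale, and finish while holding it there, still gripping with the button squeezed in (the arm springs back if let go). Do not shift the mug, the blue tin or the spray can.

Things in the scene. Friction and masses are not known exactly. Their poses are not given: they have to be found in the camera images.
- gauge: Pipe length stop fixed on the bench: grey foot plate 112 x 12 mm (x -140 to 280 mm), blue housing (x -135 to -20, 104 wide, top z 69), aluminium sleeve (to x 70, 56 wide, top z 76). Origin on the bench mid-width. +x: the way the arm draws out (to the robot's right, within 20 deg), +y away from the robot. White scale (top z 13, lines every 10 mm) along the plate's edge nearest the robot.
- selector (a joint): Angle of the black selector knob (rad), clockwise from above; stops at -1 and 1. Bar grip 14 wide, 46 long, 26 mm high, on a 50 mm skirt; white line on its pointing end, which points to the gauge's -y at 0. Spring detents (up to 0.15 N m) pull it to four coloured dots: -0.9 white, -0.3 green, 0.3 red, 0.9 black. Starts at white or green.
- selector_grip (a point): Point on the selector's axis at half the height of its bar grip, 94 mm above the bench (the bar spans z = 81 to 107 mm). Its x axis is across the bar, its y axis along the bar, and turns with it; the white line is at the -y end.
- boom (a joint): How far the telescoping arm is drawn out (m): 0 locked at home, at most 0.14. It moves along the gauge's +x. A spring draws it home with 3 to 6 N. While the button is out it is latched at home with about 2 mm of play.
- handle_grip (a point): Middle of the grip on the arm's end, 56 mm over the bench; axes as the gauge's, moves with the arm. Grip 52 mm long in x, z 36 to 72, squeezed across y: fixed black ribbed pad 18 mm off on the -y side (40 long in x), orange button 23 mm off on the +y side (36 long in x, z 40 to 70). 41 mm across, 36 with the button in. Foot plate (top 12) and rider (top 21) lie below.
- lock_button (a joint): Travel of the orange lock button into the grip (m), 0 out to 0.005 fully in, along the gauge's -y; the spring takes 3 N at first and 8 N fully in. From about 0.0035 the latch is free. It springs out again when no longer squeezed.
- pointer_tip (a point): Tip of the arm's red pointer needle (2.5 mm wide), just over the scale, 125 mm along the gauge's x from its origin when the arm is home; moves with the arm.
- rider_mark (a point): Middle of the black line on the yellow rider (16 mm long, 14 mm wide, top 21 mm over the bench), fixed on the outer edge of the scale at the wanted length, 50 to 120 mm beyond the pointer's home; axes as the gauge's. The pointer stands at it when both have the same x in the gauge's frame.
- mug: Grey-blue mug 85 x 115 x 88 mm, loose, a bystander; origin under its middle.
- flux_tin: Flat round blue tin 77 mm in diameter, 39 mm high, loose, a bystander; origin under its middle.
- spray_can: Green and white spray can with red cap, 65 mm in diameter, 196 mm high, loose, a bystander; origin under its middle.

How it is judged (in metres and radians):
On the way, in this order (a step that is already met when the one before it is completed fails the run):
1. the selector rests at the red dot while the arm is still home (value of joint selector between 0.18 and 0.42 rad and value of joint boom below 0.008 m), for 0.3 s.
2. the button is squeezed and the arm is drawn out of its latch (value of joint lock_button above 0.003 m and value of joint boom above 0.015 m), for 0.1 s.
At the end, for the whole second after the job is handed in: The selector is at the red dot (within 0.12 rad), the pointer stands still within 4 mm of the rider's line, measured along the scale, and the robot's fingers grip the arm with the lock button squeezed in by at least 3 mm (value of joint selector between 0.18 and 0.42 rad and x of pointer_tip in the frame of rider_mark between -0.004 and 0.004 m and value of joint lock_button above 0.003 m and contact force between the fingers and gauge above 3 N and velocity of joint boom between -0.01 and 0.01 m/s); the arm keeps its last pose, push and grip.
It fails at once if the mug is shifted by more than 30 mm (distance of mug from where it was at the start of the episode above 0.03 m).
It fails at once if the tin is shifted by more than 30 mm (distance of flux_tin from where it was at the start of the episode above 0.03 m).
It fails at once if the spray can is shifted by more than 30 mm (distance of spray_can from where it was at the start of the episode above 0.03 m).
It also fails if it takes over 48 s, if anything falls off the work surface, if the arm or the gripper's body presses on something with over 40 N, if the wrist force passes 120 N, or if a joint passes its speed limit or range.

## Robot

A 6-joint arm with a two-finger parallel gripper is mounted at the origin on a cart in front of the work surface, level with it; the furniture and walls round the work are solid. World frame = base frame: x ahead of the robot, y to its left, z up, the work surface at z = 0. Lengths are in mm, angles in rad, forces in N, time in s.
With the tool pointing down it reaches from about 250 to 725 mm from the base axis. Payload 4 kg.
Tool frame: the origin (TCP) lies at the very end of the fingers, on their centre line; the grasp point (between the pads) lies 19 mm behind it; y points along the fingers, x is the direction in which the jaws open and shut, and the axes are right-handed (so a half turn about y gives the same grasp; the last joint's range is limited). The gripper opens to 85 mm and grips with 20 to 120 N. Pads are 22 mm wide; open, the fingers measure 114 mm over their backs; the gripper's body (76 mm by 85 mm) begins 54 mm behind the grasp point. The pads swing forward as they close: fully open they stand 13 mm farther back than shut.
Start: joints at [1.182, 0.241, 0.005, 1.335, 0, 1.571], TCP at [189.537, 462.682, 194.706] pointing down, gripper open.
Joint ranges: [-2.72, 2.72], [-1.05, 1.87], [-1.09, 1.28], [-1.99, 2.15], [-1.42, 1.44], [-3.14, 3.14]. Speed limits (rad/s): [2.79, 2.79, 3.14, 3.14, 3.14, 3.14].

## Interface

Orientations are given as a 3x3 rotation matrix whose columns are the frame's x, y, z axes.
In Python, from station import robot gives the robot as it stands. The module is installed in compiled form; this text tells all that it offers.
- The arm moves only by the shell command python3 -m inch 'ROWS' [FORCE]. ROWS is JSON, a list of rows, each an object of numbers: "tx", "ty", "tz": the shift along the tool's x, y, z in m; "wx", "wy", "wz": the turn, a rotation vector about the tool's x, y, z in rad; "fingers": the opening in per cent of the stroke, from 0 (shut) to 100 (fully open). A call has 1 to 8 rows; each row is the pose to reach, as a shift and turn from the pose commanded when the call began, along the tool's axes at that moment; what a row does not reach only later rows make up. A row lasts 1/10 s, in which the tool goes at most 50 mm and 8.59 degrees, less where a joint would pass 70% of its speed; a pose out of reach is approached as far as the arm can. A call with a gripper value outside its range is refused whole. The fingers move at their own pace and stop on an object; FORCE is the grip in N (left out, the last holds). Time passes only in rows, so rows that repeat a pose let the fingers close. It gives the time, the measured TCP pose, the force and the opening at its end, in the units of the state.
- robot.sense(): the state, without advancing time (a new reading comes with each control period).
- robot.camera(name): name is "side" or "top"; returns (picture, depth): 384x512x3 uint8, red, green, blue; 384x512 float32, mm along the optical axis (not along the pixel's ray), 0 where there is no reading.
- robot.camera_model(name): a dict with "intrinsics" (3x3 intrinsics, pixels), "R" (3x3) and "t" (3): a world point X has camera coordinates R X + t. Camera axes: x right, y down, z forward; pixel columns grow to the right and rows downward; lengths in mm; the calibration is good to about 2 mm. A picture is of the moment at which its call begins. camera_model takes no time and is no camera call.
- robot.close_job(): hands the job in, once; it reports no verdict.
Trained networks look in the newest picture that a camera, given by its name, has taken for a name from the list of things; names that differ only in an ending like _2 or _b are one class to them, and where a whole thing is asked for, a point or a joint stands for the part that bears it (a point fixed in the world has none). Each returns a list of dicts, best first, with "score" (0 to 1); they miss things now and then, are a little off and sometimes report something else, mostly with a low value. They report only what shows in the picture. A call takes as long as a camera call.
- robot.spot_in(label, camera): "centre" ([x, y, z] in mm, in the coordinates of the camera as it stood for that picture, good to about 4 mm: the middle of the surface that is visible of it).
- robot.masks_of(label, camera): "pixels" (384x512 bool, what is visible of it).
The state is a dict: "time_s": time; "q": joint angles; "qd": joint speeds; "joint_torque": joint torques, N m; "eef_pos": TCP position; "tool_rot": TCP orientation; "force": force on the tool from outside, world axes, zero at the start; "ft_torque": the same for the moment, N m; "opening": finger opening in mm.
Only numpy, scipy, OpenCV 4.12 (cv2) and the standard library are available. Lean on these libraries where they do the work, as an engineer would, in place of code of your own. Each camera call takes 0.05 s, during which the arm holds its last target.

## Working session

There is one attempt and no reset: what is moved stays moved. The work goes in short steps, Python scripts to look and compute and a shell command to move; the robot and the scene stay as the last step left them, time stands still between calls to the robot, and variables do not carry over. Pictures are saved under pics/ and viewed, and the job is handed in when it is done.

```bash
mkdir -p pics; cat > h.py <<'E'
import numpy as np, cv2
from station import robot
def shot(cam,name):
    p,d=robot.camera(cam); cv2.imwrite('pics/'+name,p[:,:,::-1]); np.savez('pics/'+cam+'.npz',p=p,d=d); return p,d
def w(cam,X):
    m=robot.camera_model(cam); return np.array(m['R']).T@(np.array(X)-np.array(m['t']))
def px(cam,u,v,d):
    m=robot.camera_model(cam); K=np.array(m['intrinsics']); return w(cam,np.linalg.inv(K)@[u,v,1]*d)
def proj(cam,X):
    m=robot.camera_model(cam); c=np.array(m['intrinsics'])@(np.array(m['R'])@X+m['t']); return c[:2]/c[2]
def ray(cam,u,v,z):
    a=px(cam,u,v,100.);b=px(cam,u,v,1000.); return a+(b-a)*(z-a[2])/(b[2]-a[2])
E
python3 - <<'E'
from h import *
np.set_printoptions(precision=3,suppress=True)
print(robot.sense())
for c in('side','top'):
    shot(c,c+'0.png'); m=robot.camera_model(c); print(c,m)
    for l in ['gauge','selector','boom','handle_grip','lock_button','rider_mark','pointer_tip','mug','flux_tin','spray_can']:
        try:
            r=robot.spot_in(l,c)
            for x in r[:2]: print(l,round(x['score'],2),w(c,x['centre']))
        except Exception as e: print(l,e)
E
```

```text
{'time_s': 0.0, 'q': array([1.182, 0.241, 0.004, 1.335, 0.   , 1.571]), 'qd': array([ 0.001, -0.   ,  0.001, -0.001,  0.   , -0.001]), 'joint_torque': array([ -0.   , -37.232,  25.241,   0.017,  -0.   ,  -0.   ]), 'eef_pos': array([189.269, 462.022, 193.803]), 'tool_rot': array([[ 0.379, -0.001, -0.925],
       [ 0.925, -0.002,  0.379],
       [-0.002, -1.   ,  0.   ]]), 'force': array([ 0.642, -0.454, -0.465]), 'ft_torque': array([ 0.022, -0.018,  0.014]), 'opening': 85.43056093110157}
side {'intrinsics': array([[467.304,   0.   , 251.815],
       [  0.   , 467.304, 193.083],
       [  0.   ,   0.   ,   1.   ]]), 'R': array([[ 0.529, -0.848, -0.023],
       [-0.517, -0.301, -0.801],
       [ 0.673,  0.436, -0.598]]), 't': array([-285.889,  369.926, 1179.891])}
gauge 0.68 [503.781  32.577  12.874]
selector 0.54 [557.403 165.192  83.345]
boom 0.51 [497.122 -18.13   63.909]
handle_grip 0.76 [495.535 -17.497  60.577]
pointer_tip 0.59 [492.437 -19.448  61.187]
mug 0.71 [ 477.507 -374.66    58.197]
flux_tin 0.66 [619.636 397.847  37.581]
spray_can 0.66 [ 684.322 -309.271  107.635]
top {'intrinsics': array([[497.437,   0.   , 250.684],
       [  0.   , 497.437, 190.979],
       [  0.   ,   0.   ,   1.   ]]), 'R': array([[-0.003, -1.   ,  0.014],
       [-0.996,  0.002, -0.088],
       [ 0.088, -0.014, -0.996]]), 't': array([  -3.044,  590.14 , 1619.202])}
gauge 0.69 [516.445  34.679  14.268]
selector 0.71 [560.12  163.368  78.787]
boom 0.68 [507.24  -12.437  67.653]
boom 0.53 [519.133  34.807  16.811]
handle_grip 0.56 [510.578 -13.404  70.771]
lock_button 0.3 [507.403 -16.136  74.849]
pointer_tip 0.5 [507.603 -12.351  73.808]
mug 0.68 [563.173 171.804  81.945]
flux_tin 0.61 [639.939 406.194  40.817]
flux_tin 0.24 [ 697.567 -289.28   159.575]
spray_can 0.72 [ 699.058 -286.598  158.664]
```

```bash
python3 - <<'E'
import cv2,numpy as np
for c in('side','top'):
    p=cv2.imread(f'pics/{c}0.png'); 
    cv2.imwrite(f'pics/{c}0b.png',cv2.resize(p,(768,576),interpolation=cv2.INTER_CUBIC))
p=cv2.imread('pics/top0.png'); cv2.imwrite('pics/top0c.png',cv2.resize(p[130:250,160:320],(800,600),interpolation=cv2.INTER_CUBIC))
E
```

```text
(no output)
```

View pics/side0b.png

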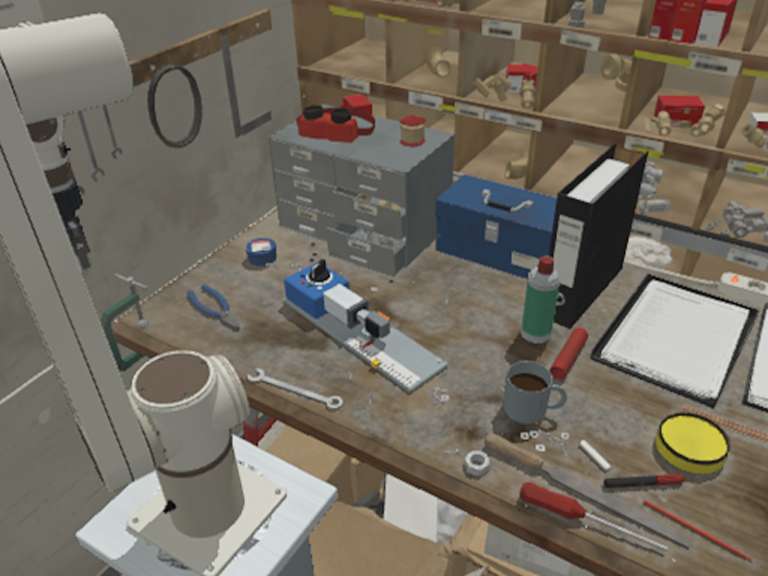

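View pics/top0b.png

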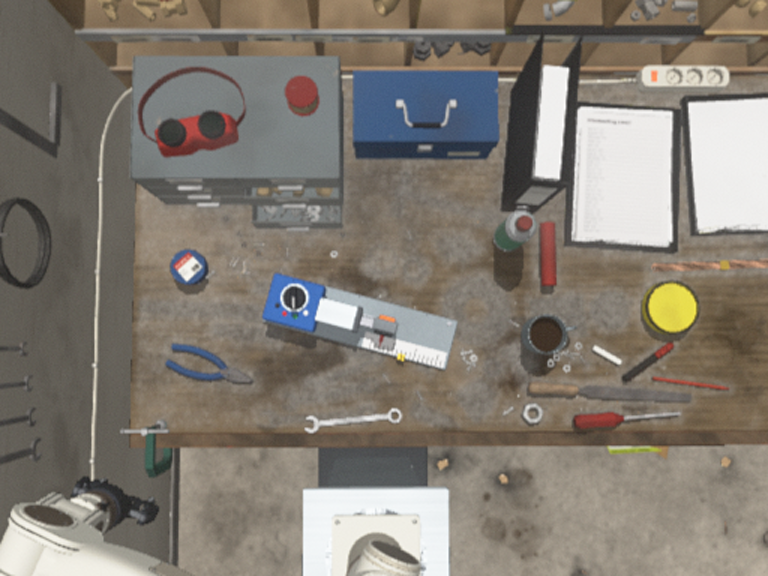

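View pics/top0c.png

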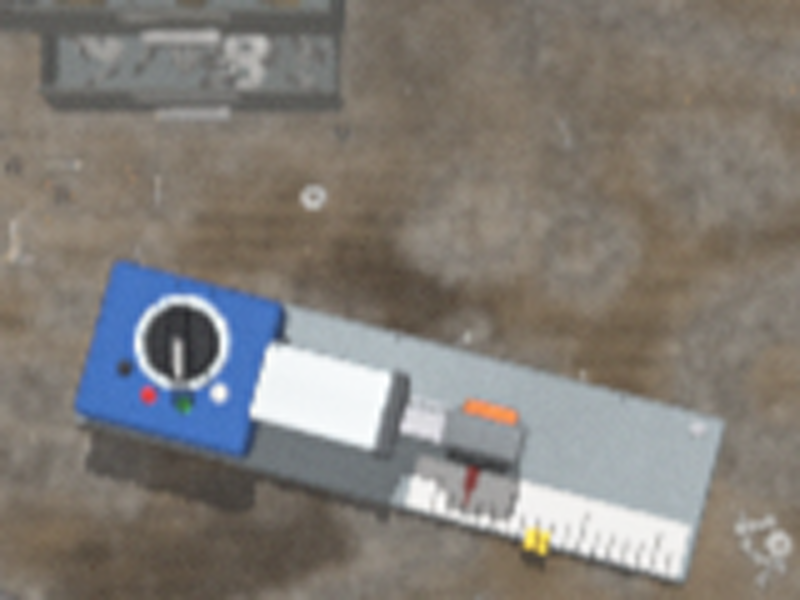

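```bash
cat >> h.py <<'E'
def fit(cam,obj,pix):
    from scipy.optimize import least_squares
    obj=np.array(obj,float);pix=np.array(pix,float)
    def W(p): 
        c,s=np.cos(p[2]),np.sin(p[2]); return np.c_[p[0]+c*obj[:,0]-s*obj[:,1],p[1]+s*obj[:,0]+c*obj[:,1],obj[:,2]]
    f=lambda p:np.concatenate([proj(cam,X)-u for X,u in zip(W(p),pix)])
    r=least_squares(f,[520,40,-1.8],loss='soft_l1'); return r.x,r.fun
E
python3 - <<'E'
from h import *
np.set_printoptions(precision=2,suppress=True)
pix=np.array([(117,262),(290,305),(245,458),(75,415),(722,420),(685,582)])/5+[160,130]-.4
obj=[(-135,52,69),(-20,52,69),(-20,-52,69),(-135,-52,69),(280,56,12),(280,-56,12)]
p,r=fit('top',obj,pix); print(p,r.reshape(-1,2))
c,s=np.cos(p[2]),np.sin(p[2])
def g(X): d=np.array(X[:2])-p[:2]; return np.array([c*d[0]+s*d[1],-s*d[0]+c*d[1]])
R=lambda u,v,z: g(ray('top',u/5+160-.4,v/5+130-.4,z))
print('rider',R(537,541,21),'pt',R(468,504,15),'knob',R(180,342,107),'line end',R(178,378,107))
# depth check of the heights
d=np.load('pics/top.npz')['d']
for u,v in [(330,390),(180,342),(640,430),(180,430),(600,300)]: print(px('top',u//5+160,v//5+130,d[v//5+130,u//5+160]))
im=np.load('pics/top.npz')['p'][225:250,235:285,::-1]; cv2.imwrite('pics/z.png',cv2.resize(im,(800,400),interpolation=cv2.INTER_CUBIC))
im=cv2.imread('pics/side0.png')[160:270,180:310]; cv2.imwrite('pics/z2.png',cv2.resize(im,(710,600),interpolation=cv2.INTER_CUBIC))
E
```

```text
[533.1   98.09  -1.83] [[-0.44 -0.66]
 [-0.5  -0.22]
 [ 0.08  0.5 ]
 [-0.65 -0.02]
 [ 1.49 -0.02]
 [ 0.65  0.34]]
rider [175.7  -54.13] pt [125.71 -42.06] knob [-76.08   8.97] line end [-71.36 -13.16]
[531.38  75.21  74.68]
[561.25 168.09 107.  ]
[ 507.8  -129.04    6.91]
[506.26 171.27  69.84]
[ 595.31 -103.41    2.27]
```

View pics/z.png

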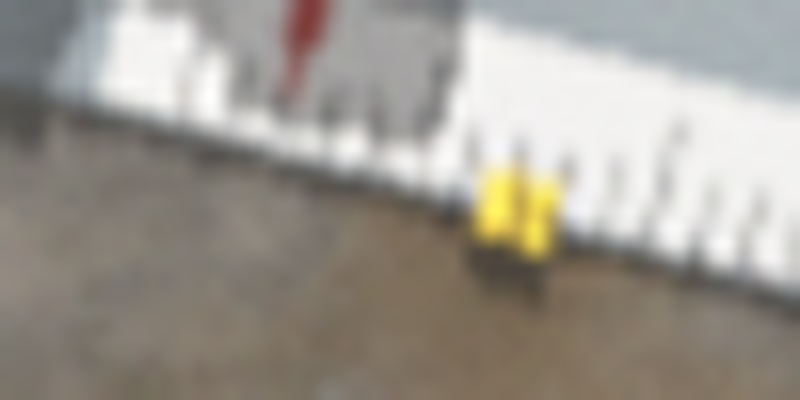

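View pics/z2.png

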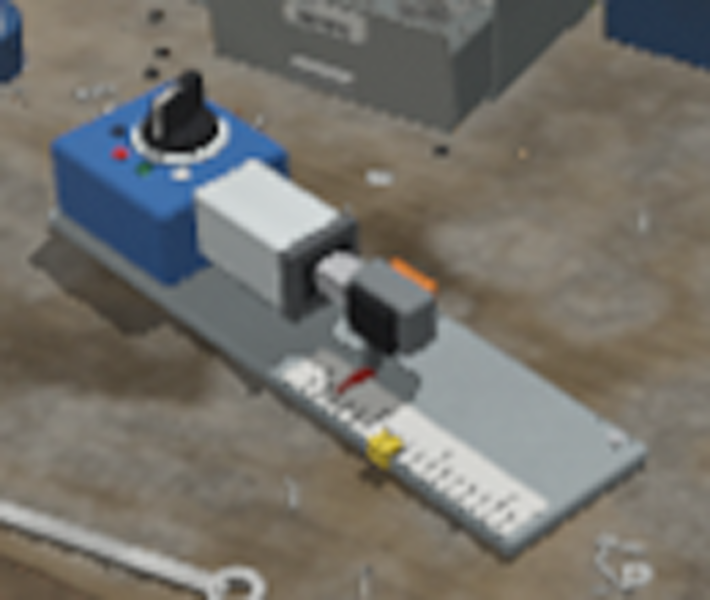

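```bash
python3 - <<'E'
from h import *
np.set_printoptions(precision=2,suppress=True)
T=lambda u,v:np.array([u/5+160-.4,v/5+130-.4])
S=lambda u,v:np.array([u/5.4615+180-.4,v/5.4545+160-.4])
ps,r=fit('side',[(280,-56,12),(280,56,12),(-140,-56,12),(-135,-52,69),(-20,-52,69)],[S(508,555),S(645,452),S(50,218),S(52,148),S(178,215)])
print('side fit',ps,r.reshape(-1,2))
p=np.array([533.1,98.09,-1.83])
def G(p,X): d=np.array(X[:2])-p[:2];c,s=np.cos(p[2]),np.sin(p[2]); return np.array([c*d[0]+s*d[1],-s*d[0]+c*d[1]])
for n,uv,z in [('ring',T(181.5,341),70),('knobtop',T(180,342),107),('hand c',T(485,437),72),('button',T(491,411),68),('pad top',T(480,462),72)]:
    X=ray('top',*uv,z); print(n,X,G(p,X))
for n,uv,z in [('ring',S(180,132),70),('h near top',S(395,302),72),('rider',S(383,437),21),('ptr',S(338,391),15),('button top',S(413,270),70)]:
    X=ray('side',*uv,z); print('side',n,X,G(p,X),G(ps,X))
im=np.load('pics/top.npz')['p'][200:240,236:276,::-1]; cv2.imwrite('pics/z3.png',cv2.resize(im,(600,600),interpolation=cv2.INTER_CUBIC))
E
```

```text
side fit [533.49  94.83  -1.85] [[ 0.17 -0.23]
 [ 1.34  0.74]
 [ 0.08 -1.1 ]
 [-0.2  -1.4 ]
 [-2.54  1.19]]
ring [564.63 171.95  70.  ] [-79.47  11.55]
knobtop [561.26 169.34 107.  ] [-76.09   8.95]
hand c [502.45 -22.59  72.  ] [124.5    1.31]
button [519.27 -26.62  68.  ] [124.09  18.6 ]
pad top [486.49 -19.32  72.  ] [125.44 -14.96]
side ring [567.54 173.33  70.  ] [-81.56  14.  ] [-84.84  11.09]
side h near top [491.41 -32.7   72.  ] [137.1   -6.78] [134.19  -5.3 ]
side rider [438.39 -56.43  21.  ] [173.63 -51.94] [171.62 -49.72]
side ptr [463.95  -9.35  15.  ] [121.57 -39.31] [119.31 -38.13]
side button top [523.53 -24.9   70.  ] [121.34  22.27] [117.84  23.42]
```

View pics/z3.png

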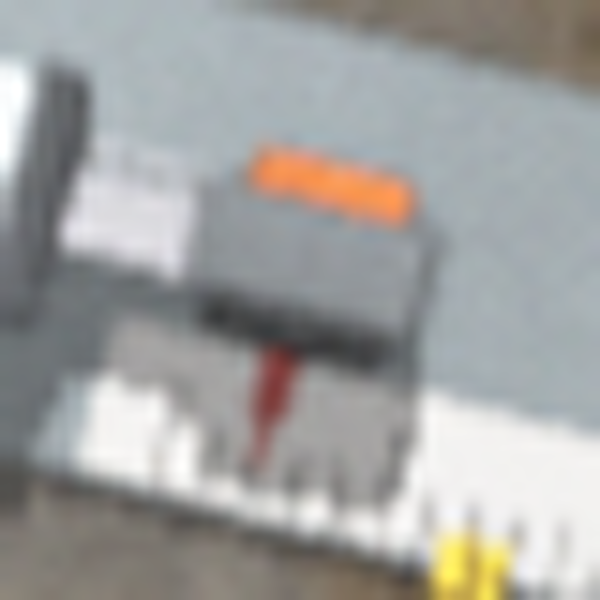

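```bash
python3 -m inch '[{"tx":-0.129,"ty":0.04,"tz":-0.456,"wy":-0.43,"fingers":60},{"tx":-0.129,"ty":0.04,"tz":-0.456,"wy":-0.43,"fingers":60},{"tx":-0.129,"ty":0.04,"tz":-0.456,"wy":-0.43,"fingers":60},{"tx":-0.129,"ty":0.04,"tz":-0.456,"wy":-0.43,"fingers":60},{"tx":-0.129,"ty":0.04,"tz":-0.456,"wy":-0.43,"fingers":60},{"tx":-0.129,"ty":0.04,"tz":-0.456,"wy":-0.43,"fingers":60},{"tx":-0.129,"ty":0.04,"tz":-0.456,"wy":-0.43,"fingers":60},{"tx":-0.129,"ty":0.04,"tz":-0.456,"wy":-0.43,"fingers":60}]' 30
```

```text
$[0]: bad value
```

```bash
python3 -m inch '[{"tx":-0.013,"ty":0.0,"tz":-0.045,"wy":-0.05,"fingers":60},{"tx":-0.026,"tz":-0.09,"wy":-0.1,"fingers":60},{"tx":-0.039,"tz":-0.135,"wy":-0.15,"fingers":60},{"tx":-0.052,"tz":-0.18,"wy":-0.2,"fingers":60},{"tx":-0.065,"tz":-0.225,"wy":-0.25,"fingers":60},{"tx":-0.078,"tz":-0.27,"wy":-0.3,"fingers":60},{"tx":-0.091,"tz":-0.315,"wy":-0.35,"fingers":60},{"tx":-0.104,"tz":-0.36,"wy":-0.4,"fingers":60}]' 30
```

```text
$[0]: bad value
```

```bash
python3 -m inch '[{"tx":-0.013,"ty":0.0,"tz":-0.045,"wx":0,"wy":-0.05,"wz":0,"fingers":60}]' 30; python3 -m inch '[{"fingers":60}]' 30;python3 -m inch '[{"tz":-0.01}]'
```

```text
time_s: 1.2
eef_pos: [224.0, 436.2, 194.6]
tool_rot: [[0.324, -0.001, -0.946], [0.946, 0.002, 0.324], [0.002, -1.0, 0.001]]
force: [1.0, 0.8, 0.1]
opening: 73.1$[0]: bad value
$[0]: bad value
```

```bash
python3 -m inch '[{"tx":-0.142,"ty":0.03,"tz":-0.406,"wx":0,"wy":-0.37,"wz":0,"fingers":55},{"tx":-0.142,"ty":0.03,"tz":-0.406,"wx":0,"wy":-0.37,"wz":0,"fingers":55},{"tx":-0.142,"ty":0.03,"tz":-0.406,"wx":0,"wy":-0.37,"wz":0,"fingers":55},{"tx":-0.142,"ty":0.03,"tz":-0.406,"wx":0,"wy":-0.37,"wz":0,"fingers":55},{"tx":-0.142,"ty":0.03,"tz":-0.406,"wx":0,"wy":-0.37,"wz":0,"fingers":55},{"tx":-0.142,"ty":0.03,"tz":-0.406,"wx":0,"wy":-0.37,"wz":0,"fingers":55},{"tx":-0.142,"ty":0.03,"tz":-0.406,"wx":0,"wy":-0.37,"wz":0,"fingers":55},{"tx":-0.142,"ty":0.03,"tz":-0.406,"wx":0,"wy":-0.37,"wz":0,"fingers":55}]' 30; python3 -c "
from h import *
print(robot.sense()['q'])"
```

```text
time_s: 2.0
eef_pos: [529.2, 190.7, 167.8]
tool_rot: [[-0.031, 0.0, -1.0], [1.0, 0.0, -0.031], [0.0, -1.0, -0.0]]
force: [1.6, 1.0, 1.1]
opening: 46.8
[3.45799502e-01 3.76446296e-01 1.23570890e-01 1.31736317e+00
 1.99940785e-04 3.14784233e-01]
```

```bash
python3 -m inch '[{"tx":-0.016,"ty":0.018,"tz":-0.027,"wx":0,"wy":0,"wz":0,"fingers":55},{"tx":-0.016,"ty":0.018,"tz":-0.027,"wx":0,"wy":0,"wz":0,"fingers":55},{"tx":-0.016,"ty":0.018,"tz":-0.027,"wx":0,"wy":0,"wz":0,"fingers":55}]' 30; python3 - <<'E'
from h import *
shot('side','s1.png');shot('top','t1.png')
im=cv2.imread('pics/s1.png')[120:240,160:290]; cv2.imwrite('pics/s1z.png',cv2.resize(im,(650,600),interpolation=cv2.INTER_CUBIC))
print(robot.sense()['eef_pos'],robot.sense()['tool_rot'][:2,0])
E
```

```text
time_s: 2.3
eef_pos: [554.9, 176.3, 148.7]
tool_rot: [[-0.03, -0.003, -1.0], [1.0, -0.0, -0.03], [-0.0, -1.0, 0.003]]
force: [-0.1, 0.3, 0.8]
opening: 46.7
[554.60809575 177.69162446 150.09817578] [-0.03205474  0.99948608]
```

View pics/s1z.png

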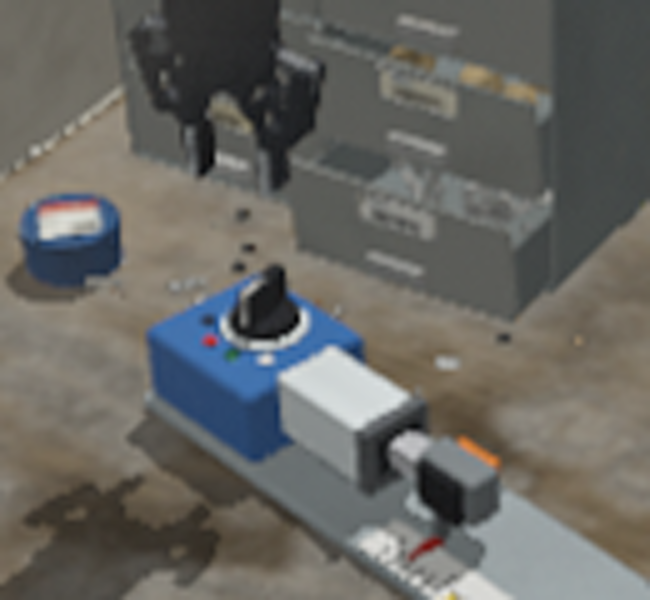

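```bash
python3 -m inch '[{"tx":-0.0075,"ty":0.02,"tz":-0.009,"wx":0,"wy":0,"wz":0,"fingers":55},{"tx":-0.0075,"ty":0.045,"tz":-0.009,"wx":0,"wy":0,"wz":0,"fingers":55},{"tx":-0.0075,"ty":0.064,"tz":-0.009,"wx":0,"wy":0,"wz":0,"fingers":55},{"tx":-0.0075,"ty":0.064,"tz":-0.009,"wx":0,"wy":0,"wz":0,"fingers":55}]' 30; python3 - <<'E'
from h import *
shot('side','s2.png')
im=cv2.imread('pics/s2.png')[120:240,160:290]; cv2.imwrite('pics/s2z.png',cv2.resize(im,(650,600),interpolation=cv2.INTER_CUBIC))
print(robot.sense()['eef_pos'],robot.sense()['force'])
E
```

```text
time_s: 2.8
eef_pos: [561.5, 170.5, 83.8]
tool_rot: [[-0.033, -0.005, -0.999], [0.999, -0.001, -0.033], [-0.001, -1.0, 0.005]]
force: [-0.2, 0.0, 0.7]
opening: 46.9
[562.77183189 170.76349659  85.54656252] [0.52829908 0.16211523 0.43944503]
```

View pics/s2z.png

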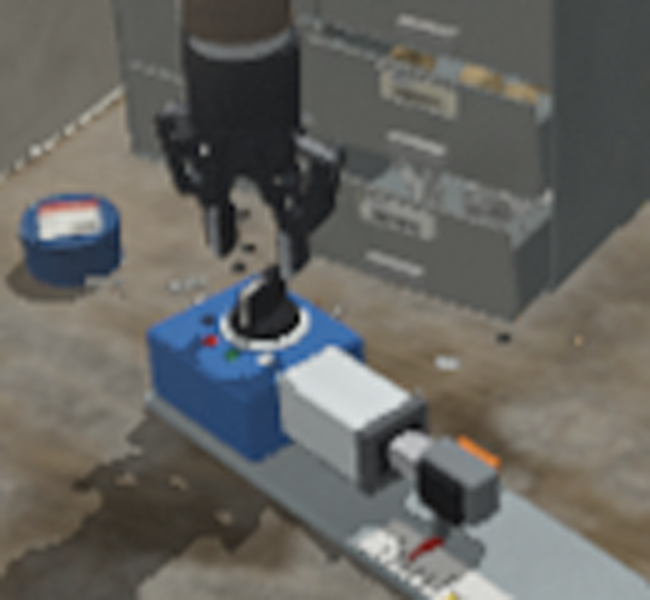

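```bash
python3 - <<'E'
from h import *
f=lambda X:(proj('side',np.array(X,float))-[160,120])*5
for X in [(562,170.5,84),(562,194,90),(562,147,90),(563,170,107),(585,170,107),(540,170,107),(563,170,69)]: print(X,f(X))
shot('top','t2.png')
im=cv2.imread('pics/t2.png')[160:240,150:250]; cv2.imwrite('pics/t2z.png',cv2.resize(im,(700,560),interpolation=cv2.INTER_CUBIC))
E
```

```text
(562, 170.5, 84) [259.87834766 307.52556772]
(562, 194, 90) [231.20209481 290.29739053]
(562, 147, 90) [287.60639342 310.38626259]
(563, 170, 107) [258.82105721 279.03695223]
(585, 170, 107) [277.8771985  263.06581111]
(540, 170, 107) [238.51048452 296.05944476]
(563, 170, 69) [262.9646721  324.97845254]
```

View pics/t2z.png

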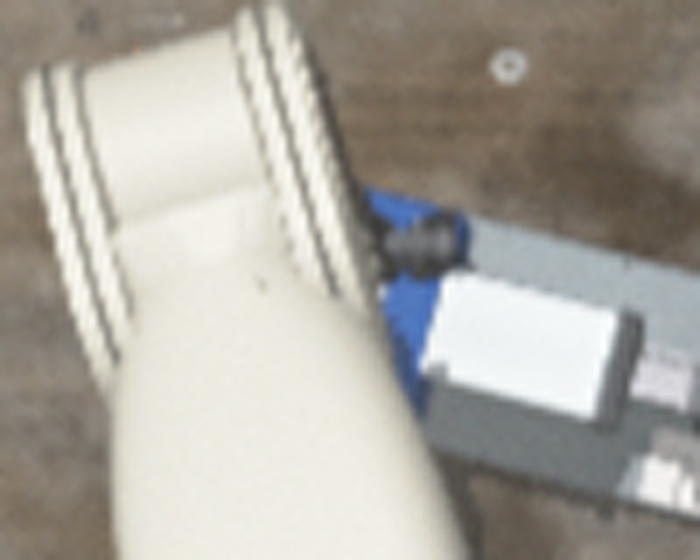

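```bash
python3 - <<'E'
from h import *
np.set_printoptions(precision=0,suppress=True)
d=np.load('pics/side.npz')['d']
for u in (202,203,204,205,216,217,218,219):
  for v in range(160,178,2): print(u,v,px('side',u,v,d[v,u]),end=' ')
  print()
E
```

```text
202 160 [546. 191. 173.] 202 162 [555. 199. 157.] 202 164 [549. 196. 154.] 202 166 [549. 196. 146.] 202 168 [548. 196. 138.] 202 170 [546. 195. 132.] 202 172 [690. 318.  -3.] 202 174 [680. 310.  -3.] 202 176 [668. 301.  -2.] 
203 160 [556. 195. 166.] 203 162 [555. 196. 158.] 203 164 [549. 191. 155.] 203 166 [550. 193. 146.] 203 168 [547. 191. 140.] 203 170 [549. 194. 131.] 203 172 [691. 314.  -2.] 203 174 [676. 302.   2.] 203 176 [671. 299.  -3.] 
204 160 [557. 192. 166.] 204 162 [562. 196. 154.] 204 164 [559. 195. 148.] 204 166 [554. 192. 144.] 204 168 [555. 193. 135.] 204 170 [553. 193. 129.] 204 172 [695. 312.  -3.] 204 174 [683. 303.  -2.] 204 176 [676. 298.  -5.] 
205 160 [566. 195. 160.] 205 162 [566. 196. 152.] 205 164 [559. 191. 150.] 205 166 [560. 192. 141.] 205 168 [556. 190. 136.] 205 170 [558. 193. 126.] 205 172 [697. 309.  -4.] 205 174 [683. 298.  -1.] 205 176 [669. 288.   2.] 
216 160 [547. 134. 190.] 216 162 [549. 136. 181.] 216 164 [550. 138. 172.] 216 166 [551. 139. 164.] 216 168 [549. 138. 157.] 216 170 [552. 141. 147.] 216 172 [549. 140. 141.] 216 174 [552. 142. 131.] 216 176 [584. 168.  94.] 
217 160 [779. 310.   5.] 217 162 [552. 134. 180.] 217 164 [547. 132. 176.] 217 166 [551. 135. 165.] 217 168 [554. 138. 154.] 217 170 [555. 139. 146.] 217 172 [554. 140. 138.] 217 174 [555. 141. 129.] 217 176 [553. 140. 122.] 
218 160 [567. 142. 177.] 218 162 [561. 138. 173.] 218 164 [553. 132. 172.] 218 166 [553. 132. 165.] 218 168 [550. 131. 159.] 218 170 [556. 136. 146.] 218 172 [558. 138. 136.] 218 174 [557. 139. 128.] 218 176 [697. 248.  -1.] 
219 160 [569. 139. 177.] 219 162 [559. 132. 176.] 219 164 [556. 130. 171.] 219 166 [553. 129. 166.] 219 168 [556. 131. 156.] 219 170 [558. 134. 145.] 219 172 [557. 133. 139.] 219 174 [552. 130. 135.] 219 176 [701. 247.  -3.]
```

```bash
python3 - <<'E'
from h import *
np.set_printoptions(precision=0,suppress=True)
print(robot.sense()['eef_pos'],robot.sense()['time_s'])
p,d=shot('side','s3.png')
im=cv2.imread('pics/s3.png')[120:240,160:290]; cv2.imwrite('pics/s3z.png',cv2.resize(im,(650,600),interpolation=cv2.INTER_CUBIC))
for u in (203,205,217,219):
  for v in range(164,186,2): print(u,v,px('side',u,v,d[v,u]),end=' ')
  print()
E
```

```text
[564. 171.  87.] 2.9
203 164 [550. 192. 154.] 203 166 [550. 193. 146.] 203 168 [555. 197. 134.] 203 170 [550. 194. 130.] 203 172 [689. 312.   0.] 203 174 [678. 304.   0.] 203 176 [666. 295.   1.] 203 178 [659. 290.  -1.] 203 180 [567. 214.  72.] 203 182 [559. 208.  70.] 203 184 [552. 203.  68.] 
205 164 [561. 192. 148.] 205 166 [559. 192. 141.] 205 168 [561. 195. 131.] 205 170 [562. 196. 122.] 205 172 [693. 305.   0.] 205 174 [686. 301.  -4.] 205 176 [675. 292.  -3.] 205 178 [587. 220.  66.] 205 180 [575. 212.  68.] 205 182 [567. 205.  67.] 205 184 [547. 189.  76.] 
217 164 [553. 136. 171.] 217 166 [550. 134. 166.] 217 168 [558. 141. 151.] 217 170 [561. 144. 140.] 217 172 [559. 143. 134.] 217 174 [554. 140. 130.] 217 176 [690. 248.   3.] 217 178 [609. 185.  65.] 217 180 [582. 164.  80.] 217 182 [570. 156.  82.] 217 184 [564. 151.  79.] 
219 164 [552. 127. 174.] 219 166 [555. 130. 164.] 219 168 [559. 134. 153.] 219 170 [558. 134. 146.] 219 172 [557. 134. 138.] 219 174 [710. 253.  -1.] 219 176 [703. 248.  -4.] 219 178 [691. 239.  -3.] 219 180 [598. 168.  70.] 219 182 [577. 153.  79.] 219 184 [566. 144.  81.]
```

View pics/s3z.png

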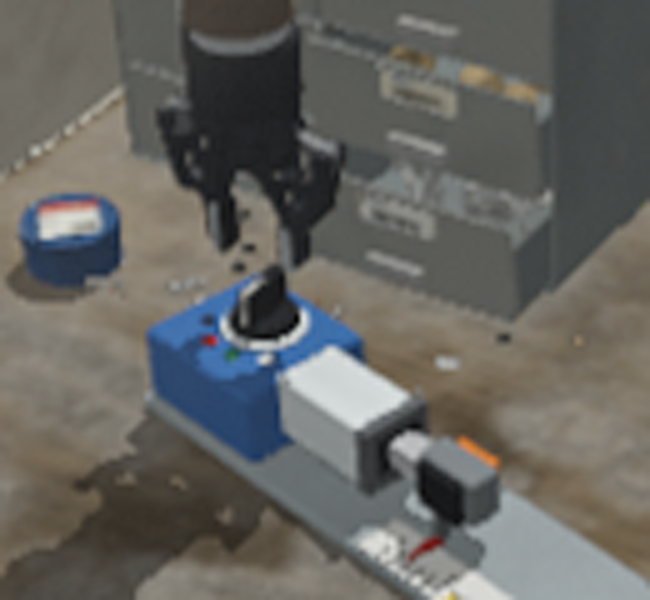

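```bash
python3 - <<'E'
from h import *
f=lambda X:(proj('side',np.array(X,float))-[160,120])*5
for z in (150,160,170,180):print(z,f((555,177+24,z)),f((555,177-24,z)))
for z in (95,105,115,125):print(z,f((563,170+24,z)),f((563,170-24,z)))
s=robot.sense();print(s['q'],s['time_s'],s['eef_pos'],s['force'])
E
```

```text
150 [209.08483707 218.33252383] [267.81519422 238.37300843]
160 [207.76941514 205.6460487 ] [266.71197373 225.59085362]
170 [206.44377849 192.86105849] [265.60006819 212.70807202]
180 [205.10780767 179.97640121] [264.47937465 199.72347067]
95 [231.47946357 283.52491123] [289.18881821 303.98669271]
105 [230.2780239  271.36750935] [288.19240795 291.74448824]
115 [229.06746318 259.11781138] [287.18833124 279.40809134]
125 [227.84767716 246.7747623 ] [286.17649925 266.97641071]
[2.93872788e-01 4.78882092e-01 6.65247519e-02 1.15607885e+00
 1.20397105e-05 2.61235672e-01] 2.95 [564.84585802 170.9466008   87.4781856 ] [-0.55249451  0.52707396 -0.89505011]
```

```bash
python3 - <<'E'
from h import *
np.set_printoptions(precision=0,suppress=True)
print(proj('side',np.array([189.,463,194])),proj('side',np.array([189.,463,230])))
im=cv2.imread('pics/side0.png')[70:200,20:110]; cv2.imwrite('pics/s0z.png',cv2.resize(im,(415,600),interpolation=cv2.INTER_CUBIC))
p,d=robot.camera('side')
# lowest points of gripper: region near tool, depth-based cloud
pts=[]
for v in range(90,190):
  for u in range(180,235):
    if d[v,u]>0:
      X=px('side',u,v,d[v,u])
      if abs(X[0]-562)<70 and abs(X[1]-170)<75 and X[2]>112: pts.append(X)
P=np.array(pts)
for z in range(112,260,8):
  q=P[(P[:,2]>=z)&(P[:,2]<z+8)]
  if len(q): print(z,len(q),q.min(0)[:2],q.max(0)[:2])
E
```

```text
[ 56. 186.] [ 53. 176.]Traceback (most recent call last):
  File "<stdin>", line 11, in <module>
  File "h.py", line 8, in px
    m=robot.camera_model(cam); K=np.array(m['intrinsics']); return w(cam,np.linalg.inv(K)@[u,v,1]*d)
                                                                   ~^^^^^^^^^^^^^^^^^^^^^^^^^^^^^^^^
  File "h.py", line 6, in w
    m=robot.camera_model(cam); return np.array(m['R']).T@(np.array(X)-np.array(m['t']))
ValueError: time passes only in moves, steps and waits
```

View pics/s0z.png

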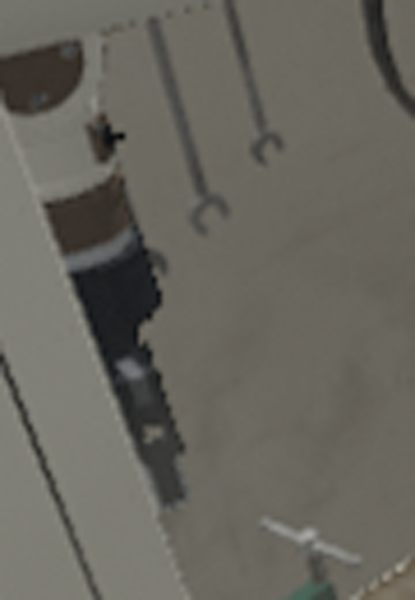

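```bash
cat >> h.py <<'E'
CM={c:robot.camera_model(c) for c in('side','top')}
def cloud(cam,d,sl):
    m=CM[cam];K=np.array(m['intrinsics']);v,u=np.mgrid[sl]; D=d[sl]
    C=np.stack([(u-K[0,2])/K[0,0]*D,(v-K[1,2])/K[1,1]*D,D],-1).reshape(-1,3)
    return (C-np.array(m['t']))@np.array(m['R']),u.ravel(),v.ravel()
E
python3 - <<'E'
from h import *
np.set_printoptions(precision=0,suppress=True)
for z in (194,207,220,235): print(z,proj('side',np.array([189-17,463-42.,z])),proj('side',np.array([189+17,463+42.,z])))
d=np.load('pics/side.npz')['d']
P,u,v=cloud('side',d,np.s_[90:190,180:235])
k=(abs(P[:,0]-562)<70)&(abs(P[:,1]-170)<75)&(P[:,2]>112);P=P[k]
for z in range(112,260,8):
  q=P[(P[:,2]>=z)&(P[:,2]<z+8)]
  if len(q): print(z,len(q),q.min(0)[:2],q.max(0)[:2])
print(robot.sense()['time_s'])
E
```

```text
194 [ 61. 193.] [ 52. 179.]
207 [ 60. 189.] [ 50. 175.]
220 [ 59. 185.] [ 49. 172.]
235 [ 57. 181.] [ 48. 167.]
120 5 [555. 194.] [571. 196.]
128 19 [550. 132.] [571. 208.]
136 29 [550. 130.] [571. 208.]
144 26 [548. 132.] [570. 206.]
152 24 [550. 131.] [570. 204.]
160 21 [546. 130.] [572. 215.]
168 46 [547. 115.] [575. 224.]
176 55 [544. 113.] [574. 227.]
184 57 [544. 111.] [580. 230.]
192 68 [543. 107.] [581. 233.]
200 62 [541. 106.] [578. 234.]
208 62 [544. 102.] [577. 233.]
216 76 [539. 102.] [573. 235.]
224 109 [541. 103.] [574. 233.]
232 32 [549. 125.] [573. 209.]
240 17 [550. 131.] [569. 151.]
248 35 [525. 132.] [579. 190.]
256 57 [524. 130.] [584. 191.]
3.0
```

```bash
python3 -m inch '[{"tx":0,"ty":0.013,"tz":0,"wx":0,"wy":0,"wz":0,"fingers":45},{"tx":0,"ty":0.025,"tz":0,"wx":0,"wy":0,"wz":0,"fingers":45},{"tx":0,"ty":0.025,"tz":0,"wx":0,"wy":0,"wz":0,"fingers":45}]' 25; python3 - <<'E'
from h import *
np.set_printoptions(precision=1,suppress=True)
p,d=shot('side','s4.png')
im=cv2.imread('pics/s4.png')[130:220,160:270]; cv2.imwrite('pics/s4z.png',cv2.resize(im,(733,600),interpolation=cv2.INTER_CUBIC))
P,u,v=cloud('side',d,np.s_[150:190,180:235])
for uu,vv in ((203,174),(204,175),(204,176),(217,178),(218,179),(218,180)): print(uu,vv,px('side',uu,vv,d[vv,uu]))
s=robot.sense();print(s['eef_pos'],s['force'],s['time_s'])
E
```

```text
time_s: 3.3
eef_pos: [562.5, 169.3, 58.3]
tool_rot: [[-0.031, -0.004, -1.0], [1.0, -0.001, -0.031], [-0.001, -1.0, 0.004]]
force: [-0.5, 0.5, -0.5]
opening: 38.5
203 174 [549.5 195.9 113.4]
204 175 [548.2 190.9 111.9]
204 176 [552.3 194.8 104.1]
217 178 [555.  142.3 112.6]
218 179 [552.9 136.9 111.7]
218 180 [557.1 140.5 103.8]
[563.1 169.4  59.2] [-0.3  0.2  0.1] 3.35
```

View pics/s4z.png

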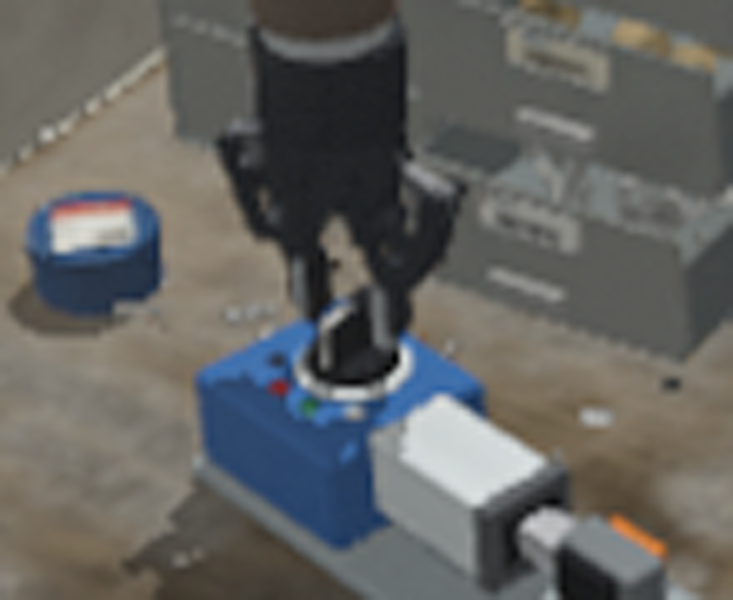

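```bash
python3 -m inch '[{"tx":0,"ty":0.003,"tz":0,"wx":0,"wy":0,"wz":0,"fingers":0},{"tx":0,"ty":0.003,"tz":0,"wx":0,"wy":0,"wz":0,"fingers":0},{"tx":0,"ty":0.003,"tz":0,"wx":0,"wy":0,"wz":0,"fingers":0},{"tx":0,"ty":0.003,"tz":0,"wx":0,"wy":0,"wz":0,"fingers":0},{"tx":0,"ty":0.003,"tz":0,"wx":0,"wy":0,"wz":0,"fingers":0}]' 30; python3 - <<'E'
from h import *
np.set_printoptions(precision=1,suppress=True)
p,d=shot('side','s5.png')
im=cv2.imread('pics/s5.png')[130:220,160:270]; cv2.imwrite('pics/s5z.png',cv2.resize(im,(733,600),interpolation=cv2.INTER_CUBIC))
s=robot.sense();print(s['eef_pos'],s['force'],s['ft_torque'],s['opening'])
E
```

```text
time_s: 3.85
eef_pos: [564.4, 173.0, 57.7]
tool_rot: [[-0.033, -0.0, -0.999], [0.999, 0.005, -0.033], [0.005, -1.0, 0.0]]
force: [0.6, 8.1, -3.9]
opening: 13.1
[564.4 173.   57.7] [ 0.6  7.8 -2.1] [ 1.4 -0.   0. ] 13.02623149798511
```

View pics/s5z.png

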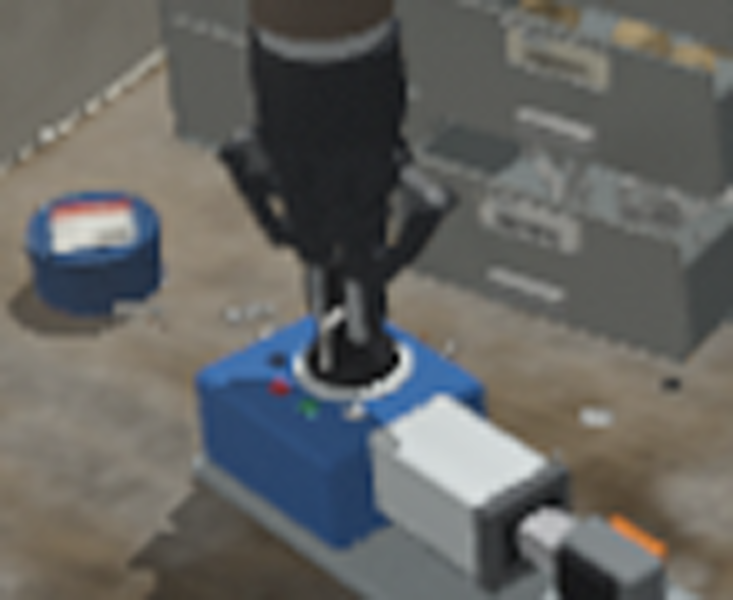

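```bash
python3 -m inch '[{"tx":0.003,"ty":0,"tz":0,"wx":0,"wy":0.1,"wz":0,"fingers":0},{"tx":0.003,"ty":0,"tz":0,"wx":0,"wy":0.2,"wz":0,"fingers":0},{"tx":0.003,"ty":0,"tz":0,"wx":0,"wy":0.3,"wz":0,"fingers":0},{"tx":0.003,"ty":0,"tz":0,"wx":0,"wy":0.4,"wz":0,"fingers":0},{"tx":0.003,"ty":0,"tz":0,"wx":0,"wy":0.5,"wz":0,"fingers":0},{"tx":0.003,"ty":0,"tz":0,"wx":0,"wy":0.6,"wz":0,"fingers":0},{"tx":0.003,"ty":0,"tz":0,"wx":0,"wy":0.62,"wz":0,"fingers":0},{"tx":0.003,"ty":0,"tz":0,"wx":0,"wy":0.62,"wz":0,"fingers":0}]' 40; python3 - <<'E'
from h import *
np.set_printoptions(precision=2,suppress=True)
p,d=shot('side','s6.png')
im=cv2.imread('pics/s6.png')[130:220,160:270]; cv2.imwrite('pics/s6z.png',cv2.resize(im,(733,600),interpolation=cv2.INTER_CUBIC))
s=robot.sense();print(s['eef_pos'],s['force'],s['ft_torque'],s['opening'],s['tool_rot'][:,0])
E
```

```text
time_s: 4.7
eef_pos: [564.4, 173.3, 57.7]
tool_rot: [[0.554, -0.0, -0.833], [0.833, 0.001, 0.554], [0.001, -1.0, 0.0]]
force: [0.9, 1.5, -1.6]
opening: 12.3
[564.37 173.25  57.72] [-0.15  1.44 -1.44] [0.36 0.02 0.08] 12.668910984155168 [0.55 0.83 0.  ]
```

View pics/s6z.png

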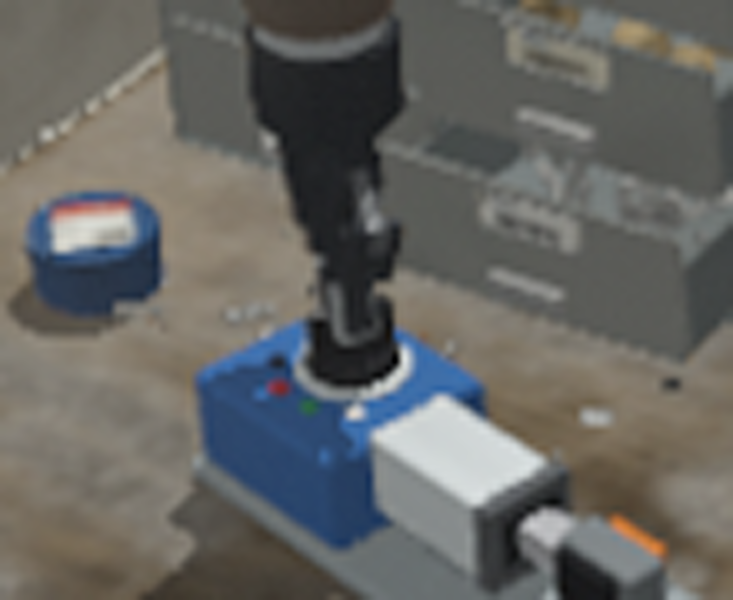

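```bash
python3 -m inch '[{"tx":0,"ty":0,"tz":0,"wx":0,"wy":0,"wz":0,"fingers":50},{"tx":0,"ty":0,"tz":0,"wx":0,"wy":0,"wz":0,"fingers":50},{"tx":0,"ty":0,"tz":0,"wx":0,"wy":0,"wz":0,"fingers":50},{"tx":0,"ty":-0.04,"tz":0,"wx":0,"wy":0,"wz":0,"fingers":65},{"tx":0,"ty":-0.085,"tz":0,"wx":0,"wy":0,"wz":0,"fingers":65},{"tx":0,"ty":-0.085,"tz":0,"wx":0,"wy":0,"wz":0,"fingers":65}]' 40; python3 - <<'E'
from h import *
np.set_printoptions(precision=2,suppress=True)
p,d=shot('side','s7.png')
im=cv2.imread('pics/s7.png')[110:230,160:300]; cv2.imwrite('pics/s7z.png',cv2.resize(im,(700,600),interpolation=cv2.INTER_CUBIC))
s=robot.sense();print(s['eef_pos'],s['force'],s['ft_torque'],s['opening'],s['tool_rot'][:,0])
E
```

```text
time_s: 5.35
eef_pos: [568.9, 174.0, 150.2]
tool_rot: [[0.555, 0.013, -0.832], [0.832, 0.004, 0.555], [0.01, -1.0, -0.009]]
force: [1.1, 1.2, 0.6]
opening: 55.5
[567.37 173.56 147.17] [-1.02  0.   -0.59] [ 0.03  0.07 -0.02] 55.35222046175574 [0.56 0.83 0.01]
```

View pics/s7z.png

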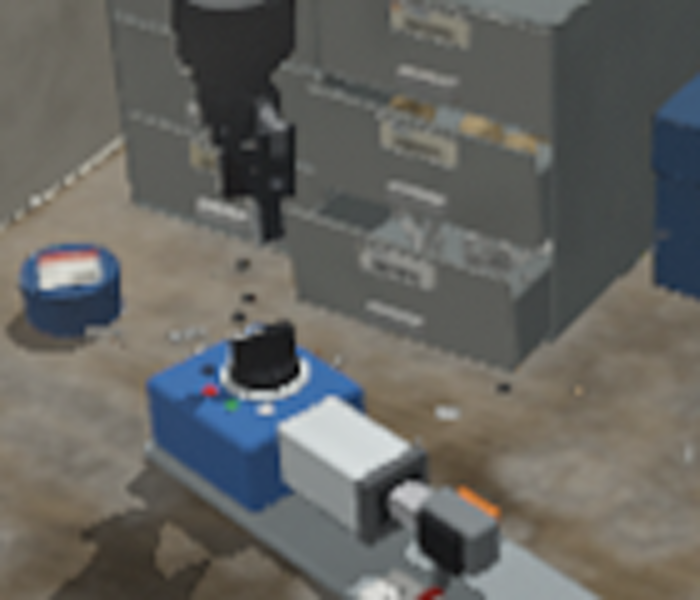

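```bash
python3 -m inch '[{"tx":-0.03,"ty":0,"tz":-0.008,"wx":0,"wy":0.14,"wz":0,"fingers":70},{"tx":-0.06,"ty":0,"tz":-0.016,"wx":0,"wy":0.28,"wz":0,"fingers":70},{"tx":-0.09,"ty":0,"tz":-0.024,"wx":0,"wy":0.42,"wz":0,"fingers":70},{"tx":-0.12,"ty":0,"tz":-0.032,"wx":0,"wy":0.56,"wz":0,"fingers":70},{"tx":-0.15,"ty":0,"tz":-0.04,"wx":0,"wy":0.7,"wz":0,"fingers":70},{"tx":-0.18,"ty":0,"tz":-0.048,"wx":0,"wy":0.84,"wz":0,"fingers":70},{"tx":-0.198,"ty":0,"tz":-0.053,"wx":0,"wy":0.98,"wz":0,"fingers":70},{"tx":-0.198,"ty":0,"tz":-0.053,"wx":0,"wy":1.12,"wz":0,"fingers":70}]' 40; python3 -m inch '[{"tx":0,"ty":0,"tz":0,"wx":0,"wy":0.125,"wz":0,"fingers":70},{"tx":0,"ty":0,"tz":0,"wx":0,"wy":0.125,"wz":0,"fingers":70},{"tx":0,"ty":0,"tz":0,"wx":0,"wy":0.125,"wz":0,"fingers":70}]';  python3 - <<'E'
from h import *
np.set_printoptions(precision=2,suppress=True)
p,d=shot('side','s8.png');p,d=shot('top','t8.png')
im=cv2.imread('pics/s8.png')[110:260,170:320]; cv2.imwrite('pics/s8z.png',cv2.resize(im,(600,600),interpolation=cv2.INTER_CUBIC))
im=cv2.imread('pics/t8.png')[130:250,160:320]; cv2.imwrite('pics/t8z.png',cv2.resize(im,(800,600),interpolation=cv2.INTER_CUBIC))
s=robot.sense();print(s['eef_pos'],s['force'],s['q'],s['opening'],s['tool_rot'][:,0])
E
```

```text
time_s: 6.2
eef_pos: [496.6, -23.6, 141.8]
tool_rot: [[0.989, -0.002, 0.147], [-0.147, -0.001, 0.989], [-0.002, -1.0, -0.001]]
force: [0.5, 0.9, 0.7]
opening: 59.7
time_s: 6.5
eef_pos: [497.9, -21.3, 142.1]
tool_rot: [[0.966, -0.001, 0.257], [-0.257, -0.0, 0.966], [-0.001, -1.0, -0.0]]
force: [0.3, -0.9, -0.1]
opening: 59.7
[498.16 -21.07 142.33] [0.53 0.11 0.23] [-0.04  0.27 -0.1   1.21 -0.    1.79] 59.59681542987678 [ 0.97 -0.26 -0.  ]
```

View pics/s8z.png

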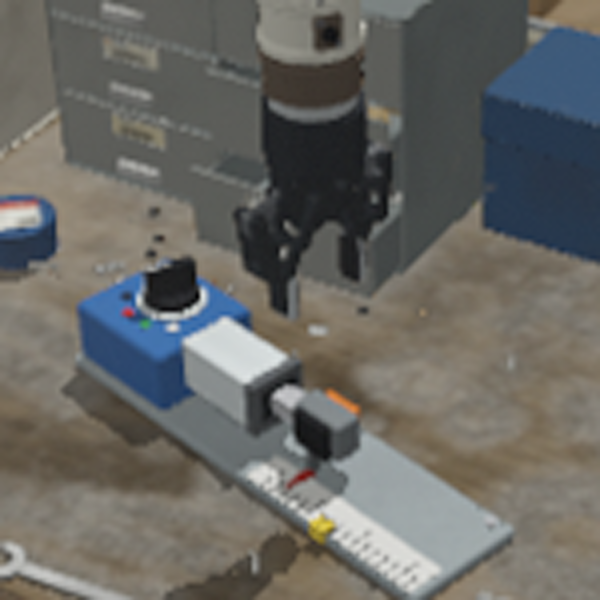

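View pics/t8z.png

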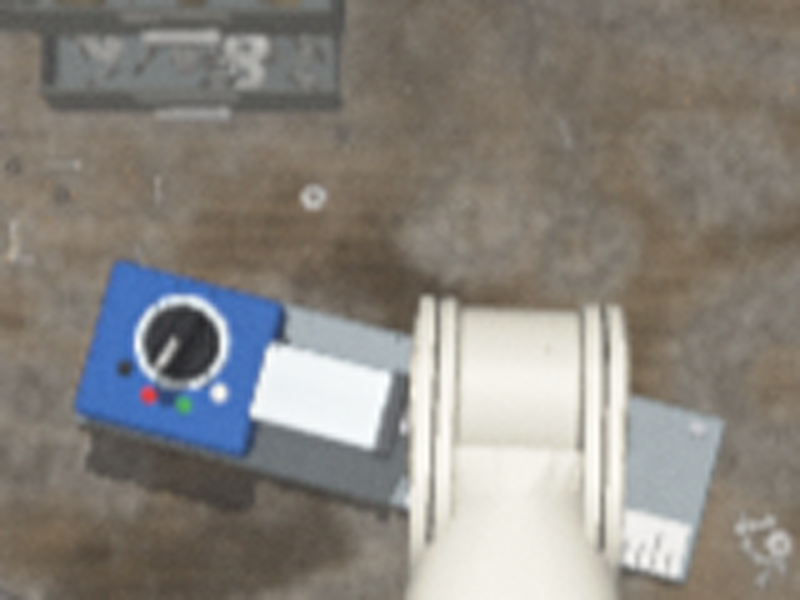

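```bash
python3 - <<'E'
from h import *
np.set_printoptions(precision=0,suppress=True)
d=np.load('pics/side.npz')['d']
P,u,v=cloud('side',d,np.s_[130:200,220:275])
k=(abs(P[:,0]-500)<80)&(abs(P[:,1]+20)<60)&(P[:,2]>130);P=P[k]
t=[]
for z in range(140,240,6):
  q=P[(P[:,2]>=z)&(P[:,2]<z+6)]
  if len(q):
    a=q[q[:,0]<500];b=q[q[:,0]>=500]
    print(z,[(len(x),x.min(0)[:2],x.max(0)[:2]) for x in(a,b) if len(x)])
E
```

```text
176 [(1, array([525., -36.]), array([525., -36.]))]
182 [(4, array([461., -24.]), array([466., -12.])), (6, array([524., -41.]), array([531., -24.]))]
188 [(8, array([453., -25.]), array([467., -15.])), (11, array([523., -41.]), array([529., -22.]))]
194 [(15, array([453., -27.]), array([462.,  -6.])), (14, array([522., -42.]), array([539., -19.]))]
200 [(13, array([451., -25.]), array([465.,  -7.])), (15, array([521., -43.]), array([537., -21.]))]
206 [(10, array([454., -23.]), array([464.,  -7.])), (13, array([523., -42.]), array([540., -20.]))]
212 [(8, array([453., -26.]), array([460., -10.])), (14, array([522., -43.]), array([537., -19.]))]
218 [(7, array([451., -26.]), array([463., -17.])), (11, array([522., -42.]), array([533., -22.]))]
224 [(12, array([440., -27.]), array([464., -19.])), (14, array([522., -45.]), array([547., -20.]))]
230 [(28, array([435., -26.]), array([472.,   2.])), (22, array([521., -49.]), array([553., -23.]))]
236 [(29, array([434., -27.]), array([471.,   5.])), (25, array([519., -52.]), array([559., -28.]))]
```

```bash
python3 -m inch '[{"tx":0.0054,"ty":0.03,"tz":0.003,"wx":0,"wy":0,"wz":0,"fingers":75},{"tx":0.0054,"ty":0.065,"tz":0.003,"wx":0,"wy":0,"wz":0,"fingers":75},{"tx":0.0054,"ty":0.09,"tz":0.003,"wx":0,"wy":0,"wz":0,"fingers":75},{"tx":0.0054,"ty":0.09,"tz":0.003,"wx":0,"wy":0,"wz":0,"fingers":75}]' 40;  python3 - <<'E'
from h import *
np.set_printoptions(precision=2,suppress=True)
p,d=shot('side','s9.png')
im=cv2.imread('pics/s9.png')[150:270,190:320]; cv2.imwrite('pics/s9z.png',cv2.resize(im,(650,600),interpolation=cv2.INTER_CUBIC))
s=robot.sense();print(s['eef_pos'],s['force'],s['opening'])
E
```

```text
time_s: 7.0
eef_pos: [500.8, -19.4, 49.2]
tool_rot: [[0.966, -0.008, 0.258], [-0.258, 0.0, 0.966], [-0.008, -1.0, -0.002]]
force: [-0.4, 0.4, -0.5]
opening: 64.0
[502.66 -19.48  51.3 ] [-0.17 -0.65  0.59] 64.12884579065404
```

View pics/s9z.png

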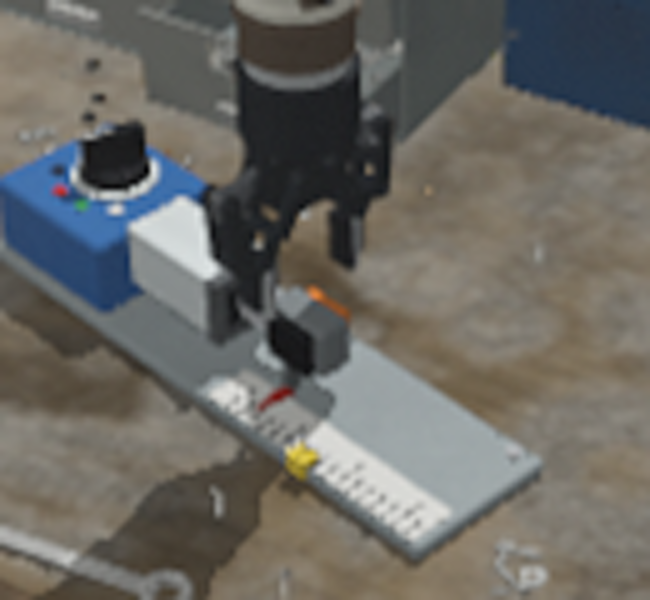

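```bash
python3 - <<'E'
from h import *
np.set_printoptions(precision=0,suppress=True)
d=np.load('pics/side.npz')['d']
P,u,v=cloud('side',d,np.s_[150:240,220:275])
p=np.array([533.1,98.09,-1.83]);c,s=np.cos(p[2]),np.sin(p[2])
D=P[:,:2]-p[:2]; G=np.c_[c*D[:,0]+s*D[:,1],-s*D[:,0]+c*D[:,1],P[:,2]]
k=(abs(G[:,0]-125)<45)&(abs(G[:,1])<60)
G=G[k]
for z in range(30,140,6):
  q=G[(G[:,2]>=z)&(G[:,2]<z+6)]
  if len(q):
    print(z,[(len(x),x.min(0)[:2],x.max(0)[:2]) for x in(q[q[:,1]<-22],q[(q[:,1]>-22)&(q[:,1]<24)],q[q[:,1]>=24]) if len(x)])
E
```

```text
30 [(6, array([120., -18.]), array([145.,  -2.]))]
36 [(15, array([ 84., -20.]), array([149.,   8.]))]
42 [(27, array([ 82., -21.]), array([152.,  14.]))]
48 [(28, array([ 83., -20.]), array([150.,  14.]))]
54 [(26, array([107., -20.]), array([151.,  13.]))]
60 [(30, array([ 89., -22.]), array([151.,  20.]))]
66 [(2, array([131., -23.]), array([146., -22.])), (89, array([ 97., -21.]), array([153.,  20.]))]
72 [(27, array([103., -16.]), array([151.,  10.]))]
90 [(3, array([124., -40.]), array([133., -37.])), (8, array([115.,  30.]), array([135.,  35.]))]
96 [(8, array([116., -46.]), array([136., -35.])), (11, array([112.,  29.]), array([134.,  38.]))]
102 [(10, array([117., -47.]), array([136., -31.])), (12, array([111.,  27.]), array([136.,  47.]))]
108 [(12, array([120., -49.]), array([135., -32.])), (11, array([112.,  29.]), array([136.,  46.]))]
114 [(10, array([120., -47.]), array([134., -32.])), (13, array([110.,  28.]), array([137.,  44.]))]
120 [(8, array([123., -46.]), array([136., -39.])), (12, array([113.,  28.]), array([135.,  38.]))]
126 [(7, array([131., -48.]), array([135., -34.])), (11, array([113.,  27.]), array([135.,  39.]))]
132 [(9, array([115., -48.]), array([137., -34.])), (14, array([110.,  28.]), array([137.,  54.]))]
138 [(15, array([111., -56.]), array([137., -31.])), (14, array([119.,  29.]), array([137.,  60.]))]
```

```bash
python3 -m inch '[{"tx":0,"ty":0.02,"tz":-0.002,"wx":0,"wy":0,"wz":0,"fingers":75},{"tx":0,"ty":0.043,"tz":-0.002,"wx":0,"wy":0,"wz":0,"fingers":70},{"tx":0,"ty":0.043,"tz":-0.002,"wx":0,"wy":0,"wz":0,"fingers":65}]' 40;  python3 - <<'E'
from h import *
np.set_printoptions(precision=2,suppress=True)
p,d=shot('side','s10.png')
im=cv2.imread('pics/s10.png')[150:270,190:320]; cv2.imwrite('pics/s10z.png',cv2.resize(im,(650,600),interpolation=cv2.INTER_CUBIC))
s=robot.sense();print(s['eef_pos'],s['force'],s['opening'])
E
```

```text
time_s: 7.35
eef_pos: [502.9, -21.5, 9.1]
tool_rot: [[0.966, -0.003, 0.259], [-0.259, 0.0, 0.966], [-0.003, -1.0, -0.001]]
force: [-0.6, 0.7, -0.3]
opening: 55.6
[503.84 -21.58  10.31] [ 1.04 -0.8  -0.11] 55.52474209608712
```

View pics/s10z.png

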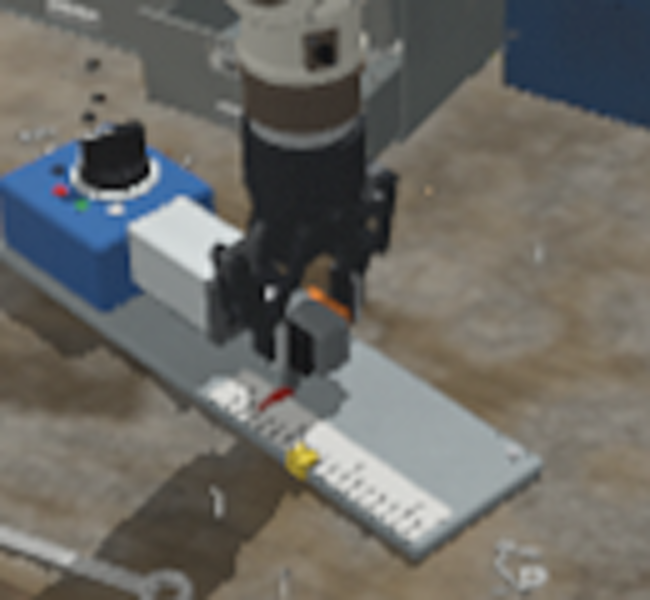

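```bash
python3 -m inch '[{"tx":0,"ty":0,"tz":0,"wx":0,"wy":0,"wz":0,"fingers":0},{"tx":0,"ty":0,"tz":0,"wx":0,"wy":0,"wz":0,"fingers":0},{"tx":0,"ty":0,"tz":0,"wx":0,"wy":0,"wz":0,"fingers":0},{"tx":0,"ty":0,"tz":0,"wx":0,"wy":0,"wz":0,"fingers":0},{"tx":0,"ty":0,"tz":0,"wx":0,"wy":0,"wz":0,"fingers":0}]' 40;  python3 - <<'E'
from h import *
np.set_printoptions(precision=2,suppress=True)
p,d=shot('side','s11.png')
im=cv2.imread('pics/s11.png')[150:270,190:320]; cv2.imwrite('pics/s11z.png',cv2.resize(im,(650,600),interpolation=cv2.INTER_CUBIC))
s=robot.sense();print(s['eef_pos'],s['force'],s['opening'])
E
```

```text
time_s: 7.9
eef_pos: [501.1, -20.6, 11.9]
tool_rot: [[0.966, -0.004, 0.26], [-0.26, 0.002, 0.966], [-0.004, -1.0, 0.001]]
force: [-11.2, 3.1, 11.8]
opening: 33.6
[501.11 -20.55  11.91] [-10.43   3.59  11.23] 33.5054484448936
```

View pics/s11z.png

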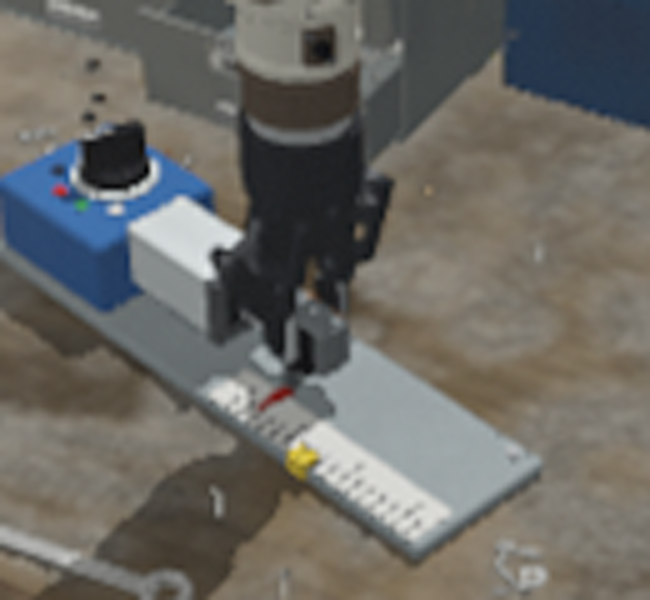

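```bash
python3 -m inch '[{"tx":-0.002,"ty":-0.002,"tz":0,"wx":0,"wy":0,"wz":0,"fingers":0},{"tx":-0.002,"ty":-0.002,"tz":-0.005,"wx":0,"wy":0,"wz":0,"fingers":0},{"tx":-0.002,"ty":-0.002,"tz":-0.01,"wx":0,"wy":0,"wz":0,"fingers":0},{"tx":-0.002,"ty":-0.002,"tz":-0.017,"wx":0,"wy":0,"wz":0,"fingers":0},{"tx":-0.002,"ty":-0.002,"tz":-0.024,"wx":0,"wy":0,"wz":0,"fingers":0},{"tx":-0.002,"ty":-0.002,"tz":-0.031,"wx":0,"wy":0,"wz":0,"fingers":0},{"tx":-0.002,"ty":-0.002,"tz":-0.038,"wx":0,"wy":0,"wz":0,"fingers":0},{"tx":-0.002,"ty":-0.002,"tz":-0.038,"wx":0,"wy":0,"wz":0,"fingers":0}]' 50;  python3 - <<'E'
from h import *
np.set_printoptions(precision=2,suppress=True)
p,d=shot('side','s12.png');p,d=shot('top','t12.png')
im=cv2.imread('pics/s12.png')[190:270,210:310]; cv2.imwrite('pics/s12z.png',cv2.resize(im,(750,600),interpolation=cv2.INTER_CUBIC))
im=cv2.imread('pics/t12.png')[130:250,160:320]; cv2.imwrite('pics/t12z.png',cv2.resize(im,(800,600),interpolation=cv2.INTER_CUBIC))
s=robot.sense();print(s['eef_pos'],s['force'],s['opening'])
E
```

```text
time_s: 8.75
eef_pos: [490.9, -57.3, 12.2]
tool_rot: [[0.965, -0.002, 0.261], [-0.261, 0.002, 0.965], [-0.002, -1.0, 0.002]]
force: [-4.1, 4.1, -3.7]
opening: 32.3
[490.94 -57.    12.22] [-4.09  4.73 -1.7 ] 32.34690601714689
```

View pics/s12z.png

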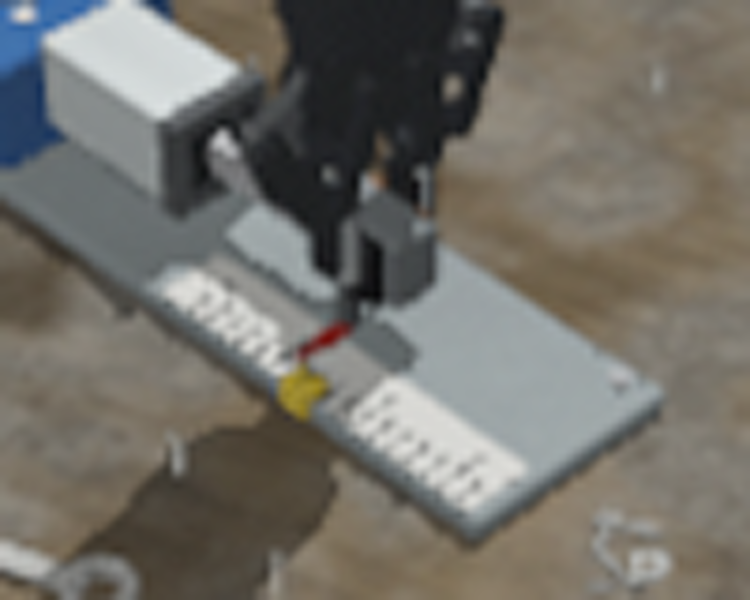

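View pics/t12z.png

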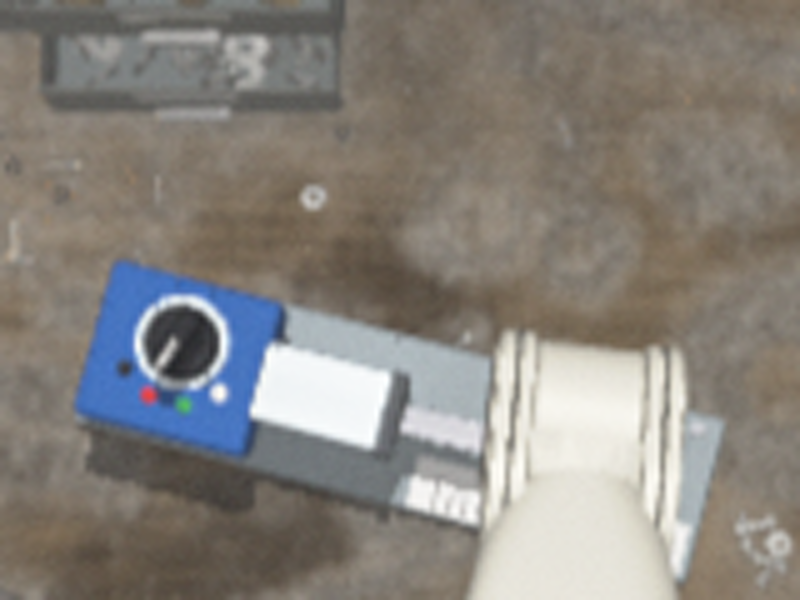

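```bash
python3 - <<'E'
from h import *
np.set_printoptions(precision=1,suppress=True,linewidth=200)
p=np.array([533.1,98.09,-1.83])
def G(X): d=np.array(X[:2])-p[:2];c,s=np.cos(p[2]),np.sin(p[2]); return np.array([c*d[0]+s*d[1],-s*d[0]+c*d[1]])
t=cv2.cvtColor(cv2.imread('pics/top0.png'),cv2.COLOR_BGR2RGB).astype(int)
print(t[233:243,262:272].sum(2)); print((t[...,0]-t[...,2])[233:243,262:272]);
print('red',((t[...,0]-t[...,1])[220:235,248:258]))
for z in [(522,150,13),(472,142,13),(570,165,13),(519,210,21),(292,95,15)]:
    print(z,G(ray('top',z[0]/16+235-.47,z[1]/16+225-.47,z[2])))
s0=cv2.imread('pics/side0.png').astype(int);s1=cv2.imread('pics/s12.png').astype(int)
for s,n in((s0,'0'),(s1,'1')):
    r=(s[...,2]-s[...,1]); 
    y,x=np.where((r[215:245,230:275]>40)&((s[...,1]-s[...,0])[215:245,230:275]<40)); print(n,list(zip(x+230,y+215)))
E
```

```text
[[630 715 632 710 726 674 714 725 720 727]
 [715 723 589 705 726 600 700 721 675 715]
 [723 698 610 666 675 572 683 686 580 703]
 [626 588 645 628 592 510 628 633 603 709]
 [390 382 521 595 571 448 554 565 673 722]
 [242 232 368 567 562 450 527 463 617 703]
 [277 268 312 459 453 448 553 395 392 516]
 [316 301 243 251 255 340 475 326 243 271]
 [319 318 231 213 210 222 254 274 273 281]
 [326 317 284 227 221 217 225 305 328 329]]
[[  4   3   3   2   2   2   2   2   2   3]
 [  3   2   3   2   0   4   1   1   2   2]
 [  2   1   8  37  51  53  16   8   6   1]
 [  0  -1   9  97 140 113  86  79  26   1]
 [ -1  -3  11 123 158 121 150 129  16   0]
 [ 16  12  52 151 156 127 152  95   6  -1]
 [ 30  32  59 131 125 127 159  82   4  -2]
 [ 32  34  25  39  42  81 129  66  15   8]
 [ 35  34  23  18  17  21  36  31  31  32]
 [ 35  35  28  22  18  19  18  31  38  36]]
red [[-5 -4 -2 -1 -3 -1 -1 -4 -5 -2]
 [-6 -1 -2 -1 -1 -2 -2 -1 -2 -3]
 [-3 -1 -2 -1 -2  1  1  1 -1  0]
 [ 0  2  0 -1  1 24 43 25  3  0]
 [ 2  2  0 -1  1 40 67 44  9 -1]
 [ 0  1  1  0 10 45 67 36  3 -2]
 [ 0  1  1  3 14 52 63 26  4  1]
 [ 
[... 383 characters left out ...]
 95, 15) [124.4 -42.6]
0 [(np.int64(245), np.int64(228)), (np.int64(246), np.int64(228)), (np.int64(247), np.int64(228)), (np.int64(244), np.int64(229)), (np.int64(245), np.int64(229)), (np.int64(246), np.int64(229)), (np.int64(243), np.int64(230)), (np.int64(244), np.int64(230)), (np.int64(242), np.int64(231))]
1 [(np.int64(254), np.int64(233)), (np.int64(255), np.int64(233)), (np.int64(253), np.int64(234)), (np.int64(254), np.int64(234)), (np.int64(255), np.int64(234)), (np.int64(252), np.int64(235)), (np.int64(253), np.int64(235)), (np.int64(254), np.int64(235)), (np.int64(250), np.int64(236)), (np.int64(251), np.int64(236)), (np.int64(252), np.int64(236)), (np.int64(250), np.int64(237))]
```

```bash
python3 - <<'E'
from h import *
np.set_printoptions(precision=2,suppress=True,linewidth=200)
p=np.array([533.1,98.09,-1.83])
def G(X): d=np.array(X[:2])-p[:2];c,s=np.cos(p[2]),np.sin(p[2]); return np.array([c*d[0]+s*d[1],-s*d[0]+c*d[1]])
for u,v in((252.8,230),(253.1,229),(253.3,228)): print('ptr',G(ray('top',u,v,14)),G(ray('top',u,v,17)))
for u,v in((267.1,236),(267.0,237),(267,238)): print('rider',G(ray('top',u,v,21)))
def cen(s,rows,c0,c1):
    r=(s[...,2]-s[...,1]); out=[]
    for v in rows:
        w_=np.clip(r[v,c0:c1]-12,0,None); out.append((v,(w_*np.arange(c0,c1)).sum()/max(w_.sum(),1),w_.sum()))
    return out
s0=cv2.imread('pics/side0.png').astype(int);s1=cv2.imread('pics/s12.png').astype(int)
a=cen(s0,range(227,234),238,252);b=cen(s1,range(231,240),245,262)
for n,o in((0,a),(1,b)):
  for v,u,q in o: print(n,v,round(u,2),q,G(ray('side',u,v,15)))
y=s0;print('rider side', y[238:250,244:256,2]-y[238:250,244:256,0]); print(y[238:250,244:256].sum(2))
E
```

```text
ptr [124.12 -41.1 ] [124.07 -41.14]
ptr [124.25 -37.66] [124.2 -37.7]
ptr [124.05 -34.3 ] [124.01 -34.35]
rider [174.55 -48.32]
rider [175.05 -51.58]
rider [175.87 -54.75]
0 227 246.51 47 [117.56 -13.99]
0 228 246.11 244 [120.23 -18.2 ]
0 229 244.84 222 [120.96 -24.34]
0 230 243.32 110 [121.1  -31.04]
0 231 241.96 50 [121.62 -37.33]
0 232 0.0 0 [-422.72 -594.82]
0 233 0.0 0 [-417.71 -596.61]
1 231 0.0 0 [-427.76 -593.02]
1 232 0.0 0 [-422.72 -594.82]
1 233 254.84 109 [157.21 -14.83]
1 234 253.98 242 [158.71 -20.02]
1 235 252.78 219 [159.48 -25.91]
1 236 251.19 115 [159.39 -32.63]
1 237 249.93 43 [160.02 -38.6 ]
1 238 250.0 2 [163.55 -41.6 ]
1 239 250.0 2 [166.91 -44.73]
rider side [[ -2   1   3   1  -1  14  34   6   0   3   4   3]
 [-10  -6  -2  18  20  67 110  32  12   3   2   3]
 [ -5  -9 -13  64 123 144 131 129 121  38   4   3]
 [  8  -2 -14  65 137 128 140 143 143  71   7   1]
 [ 20  14  -5  74 104 121 132 125  99  17   1   2]
 [ 27  22  13  69 104 105  97  63  16  -1   1   2]
 [ 35  32  29  30  79  99 101  32  -6   0   2   3]
 [ 37  38  35  24  18  59  80  25  -7  -8  -2   2]
 [ 38  35  28  23  22  20  30  12  -2  -9 -10  -3]
 [ 39  35  25  22  23  23  24  23  17   0  -7 -10]
 [ 37  38  33  31  26  24  31  33  28  16   1  -5]
 [ 37  38  38  39  34  29  38  40  34  26  20   8]]
[[473 589 564 539 626 643 508 566 634 639 635 633]
 [342 426 559 629 614 580 446 455 559 597 628 636]
 [271 318 369 501 498 465 428 418 449 516 617 612]
 [212 250 306 339 434 430 485 491 447 444 544 581]
 [175 197 236 316 308 389 442 389 264 310 497 620]
 [247 203 177 261 328 325 292 289 308 506 633 604]
 [314 272 240 205 289 316 296 296 371 547 599 559]
 [302 304 278 205 168 242 261 274 299 327 401 578]
 [303 266 198 171 175 175 178 213 260 318 312 461]
 [305 257 195 173 175 176 174 163 189 248 292 339]
 [297 292 250 239 195 174 227 241 191 185 244 279]
 [303 292 287 291 250 239 295 314 277 207 182 221]]
```

```bash
python3 -m inch '[{"tx":0,"ty":0,"tz":-0.005,"wx":0,"wy":0,"wz":0,"fingers":0},{"tx":0,"ty":0,"tz":-0.01,"wx":0,"wy":0,"wz":0,"fingers":0},{"tx":0,"ty":0,"tz":-0.013,"wx":0,"wy":0,"wz":0,"fingers":0},{"tx":0,"ty":0,"tz":-0.013,"wx":0,"wy":0,"wz":0,"fingers":0},{"tx":0,"ty":0,"tz":-0.013,"wx":0,"wy":0,"wz":0,"fingers":0}]' 50;  python3 - <<'E'
from h import *
np.set_printoptions(precision=2,suppress=True)
p=np.array([533.1,98.09,-1.83])
def G(X): d=np.array(X[:2])-p[:2];c,s=np.cos(p[2]),np.sin(p[2]); return np.array([c*d[0]+s*d[1],-s*d[0]+c*d[1]])
P,d=shot('side','s13.png');shot('top','t13.png')
im=cv2.imread('pics/s13.png')[210:260,220:285]; cv2.imwrite('pics/s13z.png',cv2.resize(im,(780,600),interpolation=cv2.INTER_CUBIC))
im=cv2.imread('pics/t13.png')[130:250,160:320]; cv2.imwrite('pics/t13z.png',cv2.resize(im,(800,600),interpolation=cv2.INTER_CUBIC))
s=P.astype(int); r=s[...,0]-s[...,1]
for v in range(232,243):
    w_=np.clip(r[v,247:265]-12,0,None)*((s[...,1]-s[...,2])[v,247:265]<30)
    if w_.sum()>15: u=(w_*np.arange(247,265)).sum()/w_.sum(); print(v,u,w_.sum(),G(ray('side',u,v,15)))
s=robot.sense();print(s['eef_pos'],s['force'],s['opening'],s['qd'])
E
```

```text
time_s: 9.35
eef_pos: [487.7, -69.3, 12.2]
tool_rot: [[0.965, -0.002, 0.26], [-0.26, 0.002, 0.965], [-0.002, -1.0, 0.002]]
force: [-4.0, 5.3, -1.0]
opening: 32.4
235 257.45098039215685 153 [169.77 -15.49]
236 256.9184549356223 233 [171.97 -19.9 ]
237 255.34285714285716 210 [171.87 -26.59]
238 254.14893617021278 94 [172.61 -32.41]
239 252.5625 48 [172.49 -39.07]
[487.66 -69.28  12.22] [-3.42  4.58 -1.91] 32.33078664752672 [ 0.  0.  0. -0. -0.  0.]
```

View pics/s13z.png

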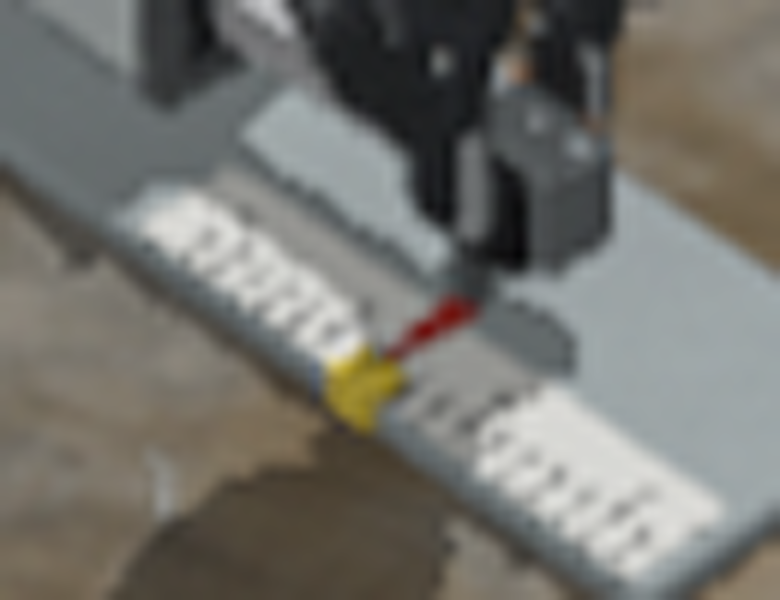

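View pics/t13z.png

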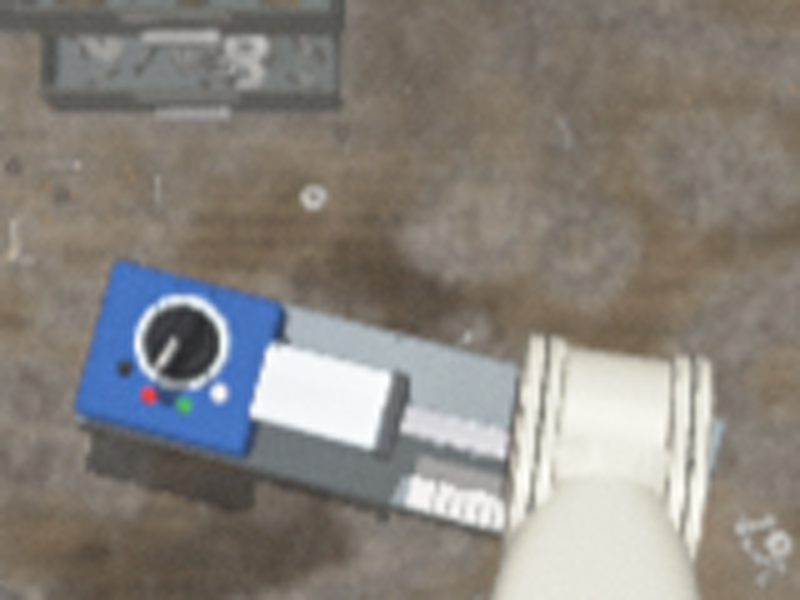

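```bash
python3 - <<'E'
from h import *
robot.close_job(); s=robot.sense(); print(s['time_s'],s['eef_pos'],s['opening'],s['force'])
E
```

```text
the job is handed in; nothing more can be done
the job is handed in; nothing more can be done
```

I turned the selector from green to the red dot and gripped the arm's handle at 50 N with the orange button squeezed in. I then drew the arm out about 51 mm and handed the job in at about 9.5 s, still holding it there. The hand-in reports no verdict.

**Last checks**
- **Selector:** the final top view shows the white line pointing at the red dot.
- **Button:** the opening read 32.4 mm. It also read 1 to 2 mm low on the 14 mm knob, so I take the button as fully in. The arm also left its latch.
- **Pointer:** by side camera and tool travel it moved 50.6 to 51 mm from home. I measured the rider's line at 51.0 mm from home with the top camera and about 52 mm with the side camera. The pointer should be within about 1.5 mm of the line, and the arm was at rest.
- **Top view:** the arm hid the pointer and the rider in the final top view, so the end position is confirmed only by the side camera and the tool travel.
- **Bystanders:** I kept well clear of the mug, tin and spray can, but did not measure their positions again at the end.

**Disagreement:** the fingertips appeared about 30 to 36 mm higher in the side camera's depth image than the reported tool height. I set the heights by the camera, and both grasps came out right.

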